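Check a sowing walnut under the reading lens

TASK

Gently take the walnut out of the seed tray (grip it lightly, its shell cracks) and set it down, without dropping it or pressing hard, base down in the small cup of the viewing stand. Then pick up the reading lens by its handle and hold it level, its glass centred over the walnut and at the height of the collar on the stand's post. Finish while still holding the lens there, steady and touching nothing else; leave the collar and everything else where they are.

Things in the scene. Friction and masses are not known exactly. Their poses are not given: they have to be found in the camera images.
- walnut: walnut, 34 mm across (straight-sided 16 to 26 mm above its base), 40 mm tall, 11 to 23 g, standing on its flat 14 mm base on the tray floor, clear of the walls; by far the largest nut. Origin: centre of its base, z up. It cracks if the fingers' force on it (both pads added) passes 100 N (grip with 20 to 30 N), if pressed on the stand over 50 N or dropped over 20 mm
- seedtray: shallow black open tray, fixed, 180 mm (its x) by 230 mm (its y), walls 32 mm high and 4 mm thick, floor 4 mm thick; to the left or the right of the stand. Origin: centre of its underside
- stand: viewing stand, fixed: wooden base 165 x 100 x 10 mm (from 40 mm behind to 125 mm ahead of the origin along its x), with the cup at its origin and a steel post (10 mm thick, top 210 mm above the table) 90 mm from the cup along its +x, on the side away from the robot. Origin: on the table under the cup
- cup (a point): centre of the rim of the stand's small aluminium cup, 34 mm above the table: 30 mm outer and 22 mm inner diameter, 3 mm deep. A walnut seated in it has its base about 3 mm below this point. The cup is narrower than the walnut, so fingers pass beside it
- collar_mid (a point): centre of the round aluminium collar (26 mm across, 10 mm thick) on the stand's post: its height is the focal height for the middle of the lens. It differs every time, 120 to 180 mm above the table; it slides if pushed hard
- rest: wooden rest for the lens, fixed: a board 10 mm thick with two cross blocks 70 mm wide (across the handle), tops 40 mm above the table, 140 mm apart; one is under the lens frame, one under the handle's end; between them the handle is free. On the other side of the stand from the tray. Origin: on the table under the lens centre, x as the lens
- lens: reading lens (60 to 120 g): round steel-framed glass, frame 66 mm across and 12 mm thick, with a black straight handle 14 mm wide and 14 mm high that reaches from 43 to 150 mm from the glass centre along its -x; lies level on the rest. Origin: centre of the frame's underside, z up
- lens_mid (a point): middle of the glass, 6 mm above the frame's underside
- lens_handle (a point): the place to grip the handle, on its axis, 78 mm from the glass centre along the lens's -x and 1 mm higher than lens_mid; 35 mm of free room along the handle each side of it
- hazelnut_a: hazelnut, 19 mm across, 18 mm tall, one of two small ones in the tray's corners; origin: centre of its underside
- hazelnut_b: the other hazelnut, same size, in the far corner from it; origin: centre of its underside
- clay_pot: empty terracotta pot, 90 mm across, 80 mm tall, at the back; origin: centre of its underside
- seed_jar: closed jar, 66 mm across, 100 mm tall, at the back; origin: centre of its underside
- trowel: flat steel hand tool with wooden handle, about 260 mm long, lying at the back right; origin: its underside
- dibber: wooden rod with round ends, 22 mm thick, 130 mm long, lying across the front near the robot; origin: its underside, middle
- nail_tin: small open metal tin, 70 mm across, 50 mm tall, at the back left; origin: centre of its underside
- paint_tin: closed tin, 80 mm across, 90 mm tall, on the left; origin: centre of its underside

How it is judged:
On the way, in this order (a step that is already met when the one before it is completed fails the run):
1. the walnut stands in the stand's cup, let go and at rest (horizontal distance between walnut and cup below 0.008 m and z of walnut in the frame of cup between -0.008 and 0.012 m and angle between walnut's own z axis and vertical below 0.35 rad and contact force between the fingers and walnut below 0.05 N and linear speed of walnut below 0.03 m/s), for 0.3 s.
2. the lens is lifted off its rest in the fingers (contact force between the fingers and lens above 2 N and contact force between lens and stand below 0.1 N and contact force between lens and rest below 0.1 N and contact force between lens and walnut below 0.1 N and height (world z) of lens_mid above 0.06 m), for 0.2 s.
At the end, for the whole second after the job is handed in: The walnut stands in the cup (base within 8 mm of the cup's centre, upright within 20 degrees), untouched by the robot; the lens is held by the fingers alone, at rest, level within 8 degrees, the middle of its glass within 13 mm sideways of the walnut's centre and within 9 mm of the collar's height (all of step 1 and contact force between the fingers and lens above 2 N and contact force between lens and stand below 0.1 N and contact force between lens and rest below 0.1 N and contact force between lens and walnut below 0.1 N and horizontal distance between lens_mid and walnut below 0.013 m and z of lens_mid in the frame of collar_mid between -0.009 and 0.009 m and angle between lens's own z axis and vertical below 0.14 rad and linear speed of lens below 0.03 m/s); the arm keeps its last pose, push and grip.
It fails at once if the walnut is squeezed hard (more than 100 N in all from the fingers) (contact force between the fingers and walnut above 100 N).
It fails at once if the walnut is pressed hard onto the stand (more than 50 N) (contact force between walnut and stand above 50 N).
It fails at once if the walnut is dropped (falls free faster than 0.65 m/s) (linear speed of walnut above 0.65 m/s and contact force between the fingers and walnut below 0.05 N).
It fails at once if the collar is pushed along its post by more than 4 mm (distance of collar_mid from where it was at the start of the episode above 0.004 m).
It fails at once if a bystander is moved more than 30 mm (distance of any of hazelnut_a, hazelnut_b, clay_pot, seed_jar, trowel, dibber, nail_tin, paint_tin from where it was at the start of the episode above 0.03 m).
It also fails if it takes over 64 s, if anything falls off the work surface, if the arm or the gripper's body presses on something with over 40 N, if the wrist force passes 120 N, or if a joint passes its speed limit or range.

ROBOT

A 7-joint arm with a two-finger parallel gripper is mounted at the origin on the work surface. World frame = base frame: x ahead of the robot, y to its left, z up, the work surface at z = 0. Lengths are in m, angles in rad, forces in N, time in s.
With the tool pointing down it reaches from about 0.4 to 0.9 m from the base axis. Payload 5.5 kg.
Tool frame: the origin (TCP) lies at the centre of the arm's flange, where the gripper is bolted on; the fingertips stand 178 mm ahead of it and the grasp point (between the pads) lies 159 mm ahead of it (ctrl.nose_length is the distance from the TCP to the fingertips, in m); z points along the fingers, y is the line along which they close (so a half turn about z gives the same grasp; the last joint's range is limited). The gripper opens to 92 mm and grips with 3 to 60 N. Pads are 19 mm wide; open, the fingers measure 130 mm over their backs; the gripper's body (75 mm by 190 mm) begins 47 mm behind the grasp point.
Start: joints at [1.585, 0.501, -0.427, 1.55, 0.221, 1.138, -0.21], TCP at [0.16, -0.63, 0.405] pointing down, gripper open.
Joint ranges: [-2.88, 2.88], [-0.31, 2.03], [-1.54, 1.56], [0.2, 2.42], [-1.41, 4.55], [0.19, 2.02], [-2.57, 2.57]. Speed limits (rad/s): [2.57, 2.57, 3.14, 3.14, 3.14, 3.14, 3.14].

INTERFACE

Orientations are given as a rotation vector (axis times angle).
In Python, from rig import ctrl gives the robot as it stands.
- The arm moves only by the tool jog_arm, never from a script. Its argument "plan" is a list of rows, each a list of 7 numbers: the opening, from -1 (shut) to 1 (fully open), then the shift along the tool's x, y, z in cm, then the turn, a rotation vector about the tool's x, y, z in rad. In form: [[jaw, x, y, z, wx, wy, wz], ...]. A call has 1 to 8 rows; each row shifts and turns the commanded pose from where the row before left it, along the tool's axes as they then stand; what a row does not reach is not made up. A row lasts 1/10 s, in which the tool goes at most 50 mm and 8.59 degrees, less where a joint would pass 70% of its speed; a pose out of reach is approached as far as the arm can. A call is refused whole if a number of a shift passes 5 or a number of a turn 0.15, either way. A call with a gripper value outside its range is refused whole. The fingers move at their own pace and stop on an object; "newtons" is the grip in N (left out, the last holds). Time passes only in rows, so rows that do not move let the fingers close. It gives the time, the measured TCP pose, the force, the opening and the grip force at its end, in the units of the state.
- ctrl.read_state(): the state, without advancing time (a new reading comes with each control period).
- ctrl.snapshot(name): name is "side" or "top" or "wrist"; returns a dict with "image" (384x512x3 uint8, red, green, blue), "range_z" (384x512 float32, m along the optical axis (not along the pixel's ray), 0 where there is no reading), "intrinsics" (3x3 intrinsics, pixels), "rvec" (rotation vector, rad) and "tvec" (3), from world to camera coordinates, as OpenCV has them. Camera axes: x right, y down, z forward; pixel columns grow to the right and rows downward; lengths in m; the calibration is good to about 2 mm. A picture is of the moment at which its call begins.
- ctrl.hand_in(): hands the job in; it is judged then, once.
The state is a dict: "time": time; "joints": joint angles; "qvel": joint speeds; "effort": joint torques, N m; "tool_pos": TCP position; "tcp_rot": TCP orientation; "force": force on the tool from outside, world axes, zero at the start; "torque": the same for the moment, N m; "opening": finger opening in m; "grip_force": force on a finger pad.
Only numpy, scipy, OpenCV 4.12 (cv2) and the standard library are available. Lean on these libraries where they do the work, as an engineer would, in place of code of your own. Each camera call takes 0.05 s, during which the arm holds its last target. There are 200 camera calls.

## Working session

There is one attempt and no reset: what is moved stays moved. The work goes in short steps, Python scripts to look and compute and a tool call to move; the robot and the scene stay as the last step left them, time stands still between calls to the robot, and variables do not carry over. Pictures are saved under pics/ and viewed, at most 10 in all, crops included, and the job is handed in when it is done.

Besides the shell and the picture viewer there is one more tool, called as name(argument=value, ...), one argument or row to a line, values as JSON. jog_arm: Moves the arm, as the interface text tells. Its arguments: {"type":"object","properties":{"plan":{"type":"array"},"newtons":{"type":"number"}},"required":["plan"]}

```bash
ls; mkdir -p pics; cat > h.py <<'E'
import numpy as np, cv2
from rig import ctrl
def snap(n, f=None):
    s=ctrl.snapshot(n)
    if f: cv2.imwrite(f'pics/{f}.png', s['image'][:,:,::-1])
    return s
def world(s):
    K=s['intrinsics'];R=cv2.Rodrigues(np.array(s['rvec'],float))[0];t=np.array(s['tvec']).ravel()
    v,u=np.mgrid[0:384,0:512];z=s['range_z']
    P=np.stack([(u-K[0,2])/K[0,0]*z,(v-K[1,2])/K[1,1]*z,z],-1)
    W=(P-t)@R; W[z==0]=np.nan
    return W
E
python3 - <<'E'
from h import *
a=snap('top','top');b=snap('side','side')
np.savez('s0.npz',wt=world(a),ws=world(b),it=a['image'],iss=b['image'])
print(ctrl.read_state(), ctrl.nose_length)
for s in (a,b):
    R=cv2.Rodrigues(np.array(s['rvec'],float))[0];print(-R.T@np.array(s['tvec']).ravel(), R[2])
cv2.imwrite('pics/both.png',cv2.resize(np.vstack([a['image'],b['image']])[:,:,::-1],(400,600)))
E
```

```text
pics
{'time': 0.1, 'joints': array([ 1.58518084,  0.50177031, -0.42678243,  1.55132438,  0.22081751,
        1.1383321 , -0.21029006]), 'qvel': array([ 1.10611384e-03, -2.58348196e-03,  1.86265808e-04, -2.91375830e-03,
        3.22512571e-04,  4.87146232e-05, -3.21787807e-04]), 'effort': array([-1.08816556e-02, -5.67878830e+01, -5.83845109e+00, -2.79919213e+01,
       -6.90298271e-02,  2.40441738e-02,  2.77107387e-05]), 'tool_pos': array([ 0.15992212, -0.62969316,  0.40377819]), 'tcp_rot': array([-3.11554867e+00, -3.89672905e-01,  2.93818555e-04]), 'force': array([-0.22171841,  0.30208571,  0.16278804]), 'torque': array([ 0.03972301,  0.01847928, -0.01172616]), 'grip_force': 0.0, 'opening': 0.09179863728064182} 0.178
[0.33694832 0.0762109  1.36128974] [ 0.19970901 -0.01149098 -0.97978787]
[0.24899071 1.00266894 0.82499847] [ 0.27136368 -0.75773366 -0.59346563]
```

View pics/top.png

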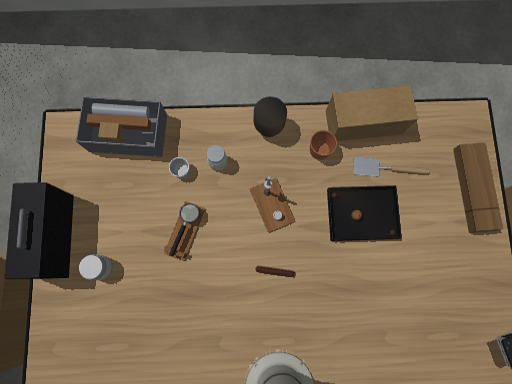

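View pics/side.png

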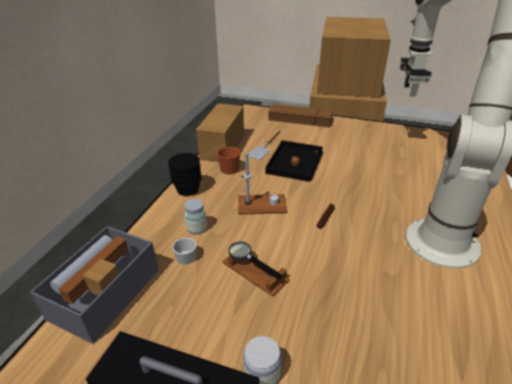

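The top view shows the walnut near (357,215) in the black tray, the cup at (278,215), the post and collar near (268,183), and the lens at (190,213) with its handle running to about (172,252). In the side view the collar is at about (247,176), the cup at (274,199) and the lens at (240,250).

```bash
cat > m.py <<'E'
from h import *
d=np.load('s0.npz');wt=d['wt'];ws=d['ws'];it=d['it'].astype(int);iss=d['iss'].astype(int)
def box(w,im,u0,u1,v0,v1,f,name):
    W=w[v0:v1,u0:u1].reshape(-1,3);C=im[v0:v1,u0:u1].reshape(-1,3)
    m=f(W,C)&np.isfinite(W[:,0]);W=W[m]
    if len(W)==0: print(name,'none');return W
    print(name,len(W),'mid',np.round((W.min(0)+W.max(0))/2,4),'mean',W.mean(0).round(4),'lo',W.min(0).round(3),'hi',W.max(0).round(3));return W
box(wt,it,345,370,203,228,lambda W,C:W[:,2]>.02,'walnut')
box(wt,it,268,288,206,224,lambda W,C:(W[:,2]>.022)&(W[:,2]<.05),'cup')
box(wt,it,255,300,170,200,lambda W,C:W[:,2]>.06,'post')
box(ws,iss,235,260,145,205,lambda W,C:W[:,2]>.04,'postside')
for h in np.arange(.06,.22,.01): box(ws,iss,235,260,145,205,lambda W,C:(W[:,2]>h)&(W[:,2]<=h+.01)&(W[:,0]>.5),'h%.2f'%h)
box(wt,it,175,205,200,226,lambda W,C:(W[:,2]>.046),'lens')
L=box(wt,it,160,192,218,262,lambda W,C:(W[:,2]>.045)&(C.sum(1)<130),'handle')
if len(L)>3:
    c=L[:,:2].mean(0);u,s,v=np.linalg.svd(L[:,:2]-c);print(c,v[0],s)
B=box(wt,it,245,300,175,235,lambda W,C:(W[:,2]>.005)&(W[:,2]<.015),'base')
r=cv2.minAreaRect(B[:,:2].astype(np.float32)*1000);print(r)
T=box(wt,it,322,406,182,246,lambda W,C:(W[:,2]>.024)&(C.sum(1)<120),'tray')
print(cv2.minAreaRect(T[:,:2].astype(np.float32)*1000))
s=ctrl.snapshot('top');print(s['intrinsics'])
im=cv2.resize(d['it'][165:265,155:295,::-1],(700,500),interpolation=cv2.INTER_CUBIC)
cv2.imwrite('pics/crop.png',im)
E
python3 m.py
```

```text
walnut 87 mid [ 0.5372 -0.2798  0.0355] mean [ 0.5371 -0.2785  0.0374] lo [ 0.522 -0.295  0.021] hi [ 0.552 -0.264  0.05 ]
cup 65 mid [ 0.5455 -0.0156  0.031 ] mean [ 0.5447 -0.0158  0.0317] lo [ 0.531 -0.029  0.024] hi [ 0.56  -0.002  0.038]
post 77 mid [0.6326 0.0165 0.1377] mean [0.6278 0.0167 0.143 ] lo [0.617 0.005 0.063] hi [0.648 0.028 0.212]
postside 242 mid [ 0.6906 -0.0928  0.1248] mean [ 0.6645 -0.0453  0.1095] lo [ 0.616 -0.218  0.04 ] hi [0.765 0.032 0.209]
h0.06 28 mid [ 0.6937 -0.0988  0.0652] mean [ 0.716  -0.1349  0.0661] lo [ 0.624 -0.217  0.061] hi [0.763 0.02  0.07 ]
h0.07 30 mid [ 0.6945 -0.0979  0.0755] mean [ 0.7206 -0.1461  0.0759] lo [ 0.624 -0.218  0.071] hi [0.765 0.022 0.08 ]
h0.08 12 mid [ 0.6809 -0.0845  0.0851] mean [ 0.654  -0.0296  0.084 ] lo [ 0.624 -0.193  0.08 ] hi [0.738 0.024 0.09 ]
h0.09 6 mid [0.6276 0.0188 0.0948] mean [0.6278 0.0185 0.0945] lo [0.624 0.017 0.09 ] hi [0.631 0.021 0.099]
h0.10 8 mid [0.627  0.0206 0.1045] mean [0.6266 0.0197 0.1047] lo [0.623 0.018 0.1  ] hi [0.631 0.024 0.109]
h0.11 11 mid [0.6312 0.0224 0.1177] mean [0.6292 0
[... 1225 characters left out ...]
.0527] lo [0.421 0.269 0.045] hi [0.527 0.335 0.06 ]
[0.46710281 0.31180142] [-0.90826268  0.41840041] [0.32476236 0.04095803]
base 1231 mid [ 0.5832 -0.003   0.01  ] mean [ 0.5818 -0.0007  0.0096] lo [ 0.483 -0.098  0.005] hi [0.683 0.093 0.015]
((584.0807495117188, -3.0203170776367188), (186.7507781982422, 201.5572967529297), 88.46736145019531)
tray 291 mid [ 0.5442 -0.3076  0.0313] mean [ 0.523  -0.317   0.0305] lo [ 0.456 -0.423  0.024] hi [ 0.633 -0.192  0.039]
((544.2071533203125, -307.6444091796875), (231.57713317871094, 176.85020446777344), 89.96685028076172)
[[403.44019576   0.         253.53938278]
 [  0.         403.44019576 196.78728401]
 [  0.           0.           1.        ]]
```

```bash
cat >> h.py <<'E'
def go(x,y,gz,yaw):
    """tool-frame shift (cm) to put grasp point at x,y,gz and turn about tool z to bring tool x to world yaw"""
    s=ctrl.read_state();R=cv2.Rodrigues(np.array(s['tcp_rot'],float))[0]
    d=R.T@(np.array([x,y,gz+.159])-s['tool_pos'])*100
    c=np.arctan2(R[1,0],R[0,0]); e=(yaw-c+np.pi)%(2*np.pi)-np.pi
    print('shift cm',d.round(2),'wz',round(-e,3),'yaw',round(c,3),'tilt',R[2].round(3),'t',round(s['time'],2),'pos',s['tool_pos'].round(4))
E
python3 - <<'E'
from h import *
go(.537,-.279,.18,.381)
E
```

```text
shift cm [ 45.18 -24.7    6.53] wz -0.132 yaw 0.249 tilt [ 0.    -0.002 -1.   ] t 0.15 pos [ 0.1599 -0.6297  0.4039]
```

jog_arm(
  plan=[
    [1, 3.76, -2.06, 0.5, 0, 0, 0],
    [1, 3.76, -2.06, 0.5, 0, 0, 0],
    [1, 3.76, -2.06, 0.5, 0, 0, 0],
    [1, 3.76, -2.06, 0.5, 0, 0, 0],
    [1, 3.76, -2.06, 0.5, 0, 0, 0],
    [1, 3.76, -2.06, 0.5, 0, 0, 0],
    [1, 3.76, -2.06, 0.5, 0, 0, 0],
    [1, 3.76, -2.06, 0.5, 0, 0, 0],
  ],
)

```text
time: 0.95
tool_pos: [0.4119, -0.3948, 0.3644]
tcp_rot: [-3.117, -0.389, 0.0]
force: [1.0, -0.7, 0.4]
opening: 0.092
grip_force: 0.0
```

jog_arm(
  plan=[
    [1, 3.76, -2.06, 0.6, 0, 0, 0],
    [1, 3.76, -2.06, 0.6, 0, 0, 0],
    [1, 3.76, -2.06, 0.6, 0, 0, 0],
    [1, 3.7, -2.0, 0.6, 0, 0, 0],
    [0.6, 0, 0, 0, 0, 0, -0.132],
    [0.4, 0, 0, 0, 0, 0, 0],
    [0.4, 0, 0, 0, 0, 0, 0],
  ],
)

```text
time: 1.65
tool_pos: [0.5354, -0.2809, 0.3403]
tcp_rot: [-3.086, -0.588, 0.002]
force: [-1.3, -0.9, -0.2]
opening: 0.0725
grip_force: 0.0
```

```bash
cat > w.py <<'E'
from h import *
import sys
s=snap('wrist',sys.argv[1]);W=world(s);np.savez(sys.argv[1]+'.npz',w=W,i=s['image'])
go(.537,-.279,.025,.381)
E
python3 w.py w1; python3 - <<'E'
from h import *
d=np.load('w1.npz');W=d['w'].reshape(-1,3)
m=np.isfinite(W[:,0])&(np.hypot(W[:,0]-.537,W[:,1]+.279)<.03)&(W[:,2]>.012)&(W[:,2]<.06);P=W[m]
print(len(P),P.min(0),P.max(0),(P.min(0)+P.max(0))/2)
for lo,hi in((.018,.024),(.024,.03),(.03,.036),(.036,.05)):
    Q=P[(P[:,2]>lo)&(P[:,2]<hi)]
    if len(Q)>3: print(lo,len(Q),Q.min(0).round(4),Q.max(0).round(4),cv2.minEnclosingCircle((Q[:,:2]*1000).astype(np.float32)))
E
```

```text
shift cm [ 0.28 -0.16 15.64] wz -0.005 yaw 0.376 tilt [-0.001  0.    -1.   ] t 1.7 pos [ 0.5351 -0.2815  0.3404]
951 [ 0.52035787 -0.29752654  0.01915453] [ 0.55359791 -0.26377743  0.0455091 ] [ 0.53697789 -0.28065199  0.03233182]
0.018 24 [ 0.5405 -0.2939  0.0192] [ 0.5535 -0.2644  0.0239] ((543.681640625, -279.1462707519531), 15.083671569824219)
0.024 48 [ 0.5204 -0.2962  0.024 ] [ 0.5536 -0.2638  0.03  ] ((537.2208862304688, -280.2159118652344), 17.04792022705078)
0.03 207 [ 0.5215 -0.2975  0.0301] [ 0.5534 -0.264   0.036 ] ((537.348388671875, -280.6854248046875), 16.84221649169922)
0.036 672 [ 0.5229 -0.2948  0.036 ] [ 0.5513 -0.2663  0.0455] ((537.09228515625, -280.7511901855469), 15.256759643554688)
```

View pics/w1.png

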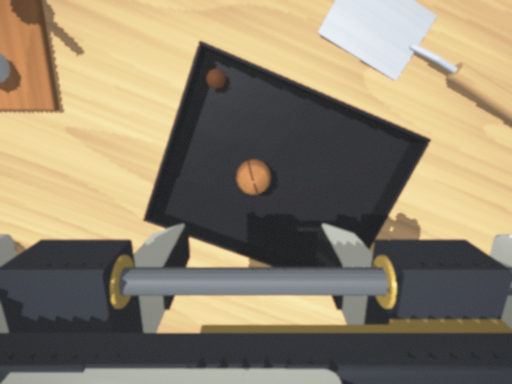

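The wrist view shows the walnut at pixel (254,177), clear of the walls. Its measured centre is (0.537, −0.2805) with its top at 0.045, which fits the given sizes.

jog_arm(
  plan=[
    [0.4, 0.2, 0, 3, 0, 0, 0],
    [0.4, 0, 0, 4, 0, 0, 0],
    [0.4, 0, 0, 4, 0, 0, 0],
    [0.4, 0, 0, 2.5, 0, 0, 0],
    [0.4, 0, 0, 1, 0, 0, 0],
    [0.4, 0, 0, 0.5, 0, 0, 0],
    [0.4, 0, 0, 0, 0, 0, 0],
    [0.4, 0, 0, 0, 0, 0, 0],
  ],
)

```text
time: 2.5
tool_pos: [0.5386, -0.2799, 0.1923]
tcp_rot: [3.083, 0.593, 0.003]
force: [0.4, -0.9, 0.4]
opening: 0.0642
grip_force: 0.0
```

```bash
python3 -c "
from h import *
go(.5372,-.2805,.026,.381)"
```

```text
shift cm [-0.16  0.    0.73] wz -0.001 yaw 0.38 tilt [ 0.002  0.002 -1.   ] t 2.5 pos [ 0.5386 -0.2799  0.1923]
```

jog_arm(
  plan=[
    [0.4, -0.1, 0, 0.4, 0, 0, 0],
    [0.4, 0, 0, 0.3, 0, 0, 0],
    [0.4, 0, 0, 0, 0, 0, 0],
    [0, 0, 0, 0, 0, 0, 0],
    [-0.2, 0, 0, 0, 0, 0, 0],
    [-0.4, 0, 0, 0, 0, 0, 0],
    [-0.4, 0, 0, 0, 0, 0, 0],
    [-0.4, 0, 0, 0, 0, 0, 0],
  ],
  newtons=22,
)

```text
time: 3.3
tool_pos: [0.5371, -0.2796, 0.1838]
tcp_rot: [3.085, 0.595, 0.0]
force: [0.3, -0.0, -0.3]
opening: 0.0331
grip_force: 22.0
```

jog_arm(
  plan=[
    [-0.4, 0, 0, -1, 0, 0, 0],
    [-0.4, 0, 0, -3, 0, 0, 0],
    [-0.4, 0, 0, -4, 0, 0, 0],
    [-0.4, 0, 0, -4, 0, 0, 0],
    [-0.4, 0, 0, -3.5, 0, 0, 0],
    [-0.4, 1, -2.5, 0, 0, 0, 0],
    [-0.4, 1.5, -3.5, 0, 0, 0, 0],
    [-0.4, 1.5, -3.5, 0, 0, 0, 0],
  ],
)

```text
time: 4.1
tool_pos: [0.5386, -0.1759, 0.34]
tcp_rot: [3.084, 0.592, 0.002]
force: [0.9, 0.2, -0.1]
opening: 0.0328
grip_force: 22.0
```

jog_arm(
  plan=[
    [-0.4, 1.5, -3.5, 0, 0, 0, 0],
    [-0.4, 1.5, -3.5, 0, 0, 0, 0],
    [-0.4, 1.0, -3, 0, 0, 0, 0],
    [-0.4, 0.5, -1.5, 0, 0, 0, 0],
    [-0.4, 0, 0, 0, 0, 0, 0],
    [-0.4, 0, 0, 0, 0, 0, 0],
  ],
)

```text
time: 4.7
tool_pos: [0.538, -0.0545, 0.3389]
tcp_rot: [3.084, 0.593, -0.0]
force: [-0.5, -0.0, -0.9]
opening: 0.0328
grip_force: 22.0
```

```bash
python3 w.py w2; python3 - <<'E'
from h import *
go(.545,-.0158,.052,.381)
d=np.load('w2.npz');W=d['w'].reshape(-1,3)
F=np.isfinite(W[:,0])
P=W[F&(np.hypot(W[:,0]-.545,W[:,1]+.016)<.022)&(W[:,2]>.026)&(W[:,2]<.045)]
print(len(P),P.min(0),P.max(0),cv2.minEnclosingCircle((P[:,:2]*1000).astype(np.float32)))
Q=W[F&(np.hypot(W[:,0]-.627,W[:,1]-.0175)<.03)&(W[:,2]>.05)]
h=np.arange(.1,.22,.005)
for a in h:
    q=Q[(Q[:,2]>a)&(Q[:,2]<=a+.005)]
    if len(q): print(round(a,3),len(q),q.min(0).round(4),q.max(0).round(4))
E
```

```text
shift cm [-8.35 20.73 15.51] wz -0.003 yaw 0.378 tilt [-0.     0.001 -1.   ] t 4.75 pos [ 0.538  -0.0553  0.3388]
shift cm [ 2.11 -3.43 12.77] wz -0.003 yaw 0.378 tilt [-0.     0.001 -1.   ] t 4.75 pos [ 0.538  -0.0553  0.3388]
780 [ 0.5286125  -0.03011799  0.02602001] [ 0.55859854 -0.00120151  0.03574475] ((543.5628662109375, -15.543383598327637), 15.080327987670898)
0.115 24 [0.6156 0.0032 0.1174] [0.636  0.0123 0.12  ]
0.12 177 [0.6149 0.003  0.1201] [0.6472 0.0262 0.125 ]
0.125 1207 [0.6149 0.0031 0.125 ] [0.6464 0.0287 0.1299]
0.13 35 [0.6227 0.0112 0.1301] [0.631  0.0166 0.1347]
0.135 44 [0.6227 0.0112 0.135 ] [0.6314 0.017  0.1398]
0.14 39 [0.6228 0.0111 0.1402] [0.6314 0.0167 0.1448]
0.145 46 [0.6227 0.0111 0.145 ] [0.6309 0.0162 0.1499]
0.15 56 [0.6227 0.0111 0.1501] [0.6314 0.0169 0.155 ]
0.155 55 [0.6227 0.0111 0.1552] [0.6315 0.0164 0.16  ]
0.16 58 [0.6228 0.011  0.1603] [0.6311 0.0172 0.1649]
0.165 67 [0.6227 0.011  0.165 ] [0.6315 0.0164 0.17  ]
0.17 81 [0.6227 0.011  0.17  ] [0.6315 0.0169 0.1749]
0.175 83 [0.6227 0.0111 0.1751] [0.6315 0.0168 0.1799]
0.18 100 [0.6226 0.0109 0.18  ] [0.6313 0.0164 0.185 ]
0.185 108 [0.6227 0.011  0.185 ] [0.6314 0.0172 0.19  ]
0.19 116 [0.6227 0.0111 0.1901] [0.6312 0.0168 0.195 ]
0.195 132 [0.6226 0.0109 0.195 ] [0.6305 0.0167 0.2   ]
0.2 125 [0.6227 0.011  0.2   ] [0.6295 0.0173 0.2049]
0.205 239 [0.6227 0.011  0.2051] [0.628  0.0199 0.21  ]
0.21 61 [0.6228 0.0111 0.21  ] [0.6267 0.0182 0.2115]
```

View pics/w2.png

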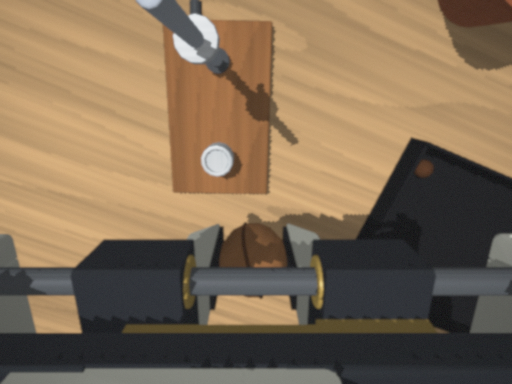

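The wrist view shows the cup at (217,160), the collar at (196,40) and the walnut in the fingers at (253,250). The cup measures (0.5436, −0.0155) with its rim at about 0.035, which agrees with the top view.

jog_arm(
  plan=[
    [-0.4, 1, -1.8, 0, 0, 0, 0],
    [-0.4, 1, -1.7, 0, 0, 0, 0],
    [-0.4, 0, 0, 2, 0, 0, 0],
    [-0.4, 0, 0, 3, 0, 0, 0],
    [-0.4, 0, 0, 3, 0, 0, 0],
    [-0.4, 0, 0, 2, 0, 0, 0],
    [-0.4, 0, 0, 0.8, 0, 0, 0],
    [-0.4, 0, 0, 0, 0, 0, 0],
  ],
)

```text
time: 5.55
tool_pos: [0.5432, -0.0148, 0.2296]
tcp_rot: [-3.085, -0.591, 0.004]
force: [0.0, -0.5, 0.4]
opening: 0.033
grip_force: 22.0
```

jog_arm(
  plan=[
    [-0.4, 0, 0, 0, 0, 0, 0],
    [-0.4, 0, 0, 0, 0, 0, 0],
  ],
)

```text
time: 5.75
tool_pos: [0.5442, -0.0135, 0.232]
tcp_rot: [3.084, 0.593, 0.004]
force: [0.6, -0.4, -0.4]
opening: 0.0327
grip_force: 22.0
```

```bash
python3 - <<'E'
from h import *
go(.5436,-.0155,.052,.381)
a=snap('side','side2');b=snap('top')
for n,s in (('side',a),('top',b)):
    W=world(s).reshape(-1,3);C=s['image'].reshape(-1,3).astype(int)
    m=np.isfinite(W[:,0])&(np.hypot(W[:,0]-.545,W[:,1]+.016)<.03)&(W[:,2]>.02)&(W[:,2]<.12)
    for lo in np.arange(.02,.12,.005):
        q=m&(W[:,2]>lo)&(W[:,2]<=lo+.005)
        if q.sum(): print(n,lo.round(3),q.sum(),W[q].min(0).round(3),W[q].max(0).round(3),C[q].mean(0).round())
cv2.imwrite('pics/c2.png',cv2.resize(a['image'][130:230,210:330,::-1],(600,500),interpolation=cv2.INTER_CUBIC))
E
```

```text
shift cm [-0.13  0.16  2.1 ] wz -0.001 yaw 0.38 tilt [ 0.002  0.001 -1.   ] t 5.75 pos [ 0.5442 -0.0135  0.232 ]
side 0.02 8 [ 0.529 -0.021  0.02 ] [ 0.554 -0.002  0.025] [114. 112. 111.]
side 0.025 18 [ 0.529 -0.022  0.025] [0.554 0.003 0.03 ] [121. 120. 120.]
side 0.03 23 [ 0.53  -0.025  0.03 ] [0.557 0.    0.034] [112. 111. 110.]
side 0.035 4 [ 0.535 -0.019  0.035] [0.554 0.    0.036] [121. 120. 119.]
side 0.055 1 [ 0.555 -0.007  0.057] [ 0.555 -0.007  0.057] [137. 116.  94.]
side 0.07 1 [0.546 0.011 0.072] [0.546 0.011 0.072] [126. 115.  99.]
```

View pics/c2.png

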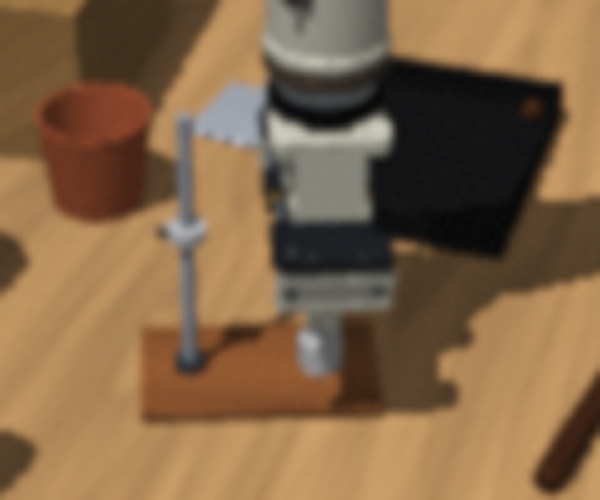

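The crop shows the gripper above the cup (about (320,350) in the crop) and well clear of the post and collar at (185,232).

jog_arm(
  plan=[
    [-0.4, -0.05, 0.08, 0.8, 0, 0, 0],
    [-0.4, 0, 0, 0.5, 0, 0, 0],
    [-0.4, 0, 0, 0.3, 0, 0, 0],
    [-0.4, 0, 0, 0.2, 0, 0, 0],
    [-0.4, 0, 0, 0, 0, 0, 0],
    [-0.4, 0, 0, 0, 0, 0, 0],
  ],
)

```text
time: 6.45
tool_pos: [0.5433, -0.014, 0.2127]
tcp_rot: [-3.085, -0.595, 0.0]
force: [-0.6, 0.2, -0.7]
opening: 0.0329
grip_force: 22.0
```

jog_arm(
  plan=[
    [-0.4, 0, 0, 0, 0, 0, 0],
  ],
)

```text
time: 6.55
tool_pos: [0.5434, -0.014, 0.2129]
tcp_rot: [3.085, 0.595, 0.0]
force: [-0.5, -0.0, 0.0]
opening: 0.0329
grip_force: 22.0
```

jog_arm(
  plan=[
    [-0.4, 0, 0, 0.1, 0, 0, 0],
    [-0.4, 0, 0, 0.05, 0, 0, 0],
    [-0.4, 0, 0, 0.05, 0, 0, 0],
    [-0.4, 0, 0, 0, 0, 0, 0],
    [-0.4, 0, 0, 0, 0, 0, 0],
  ],
)

```text
time: 7.05
tool_pos: [0.5435, -0.0142, 0.211]
tcp_rot: [3.085, 0.594, 0.001]
force: [0.1, 0.0, 2.8]
opening: 0.0329
grip_force: 22.0
```

jog_arm(
  plan=[
    [-0.4, 0, 0, 0.05, 0, 0, 0],
    [-0.4, 0, 0, 0, 0, 0, 0],
    [-0.4, 0, 0, 0, 0, 0, 0],
  ],
)

```text
time: 7.35
tool_pos: [0.5436, -0.0142, 0.2107]
tcp_rot: [3.084, 0.594, 0.001]
force: [0.9, -1.4, 5.8]
opening: 0.0329
grip_force: 22.0
```

Contact is confirmed at the expected height (TCP 0.2107), so I'll open the fingers, wait, and then retreat straight up.

jog_arm(
  plan=[
    [-0.2, 0, 0, 0, 0, 0, 0],
    [-0.1, 0, 0, 0, 0, 0, 0],
    [0.1, 0, 0, 0, 0, 0, 0],
    [0.3, 0, 0, 0, 0, 0, 0],
    [0.5, 0, 0, 0, 0, 0, 0],
    [0.5, 0, 0, 0, 0, 0, 0],
    [0.5, 0, 0, 0, 0, 0, 0],
    [0.5, 0, 0, 0, 0, 0, 0],
  ],
)

```text
time: 8.15
tool_pos: [0.5433, -0.0141, 0.2102]
tcp_rot: [-3.085, -0.595, -0.0]
force: [0.0, 0.4, 0.7]
opening: 0.0684
grip_force: 0.0
```

jog_arm(
  plan=[
    [0.5, 0, 0, -1, 0, 0, 0],
    [0.5, 0, 0, -2, 0, 0, 0],
    [0.5, 0, 0, -4, 0, 0, 0],
    [0.5, 0, 0, -4, 0, 0, 0],
    [0.5, -4, 0, -2, 0, 0, 0],
    [0.5, -4, 0, 0, 0, 0, 0],
    [0.5, 0, 0, 0, 0, 0, 0],
  ],
)

```text
time: 8.85
tool_pos: [0.4647, -0.0457, 0.3405]
tcp_rot: [3.083, 0.59, -0.008]
force: [-0.0, -0.6, -0.3]
opening: 0.0688
grip_force: 0.0
```

```bash
python3 w.py w3; python3 - <<'E'
from h import *
d=np.load('w3.npz');W=d['w'].reshape(-1,3)
F=np.isfinite(W[:,0])
for lo,hi in((.03,.045),(.045,.055),(.055,.062),(.062,.09)):
    P=W[F&(np.hypot(W[:,0]-.545,W[:,1]+.016)<.025)&(W[:,2]>lo)&(W[:,2]<hi)]
    if len(P): print(lo,len(P),P.min(0).round(4),P.max(0).round(4),cv2.minEnclosingCircle((P[:,:2]*1000).astype(np.float32)))
Q=W[F&(np.hypot(W[:,0]-.6305,W[:,1]-.016)<.012)&(W[:,2]>.11)&(W[:,2]<.14)&(np.hypot(W[:,0]-.6305,W[:,1]-.016)>.008)]
if len(Q): print('collar top',np.percentile(Q[:,2],[5,25,50,75,95]).round(4),len(Q))
T=W[F&(W[:,2]<.004)&(W[:,2]>-.01)];print('table',np.median(T[:,2]))
E
```

```text
shift cm [-2.11 24.3  15.74] wz -0.002 yaw 0.379 tilt [-0.002  0.002 -1.   ] t 8.9 pos [ 0.467  -0.045   0.3409]
0.055 245 [ 0.5269 -0.0323  0.0557] [0.56   0.0011 0.062 ] ((543.1604614257812, -15.732878684997559), 17.145671844482422)
0.062 1156 [ 0.5286 -0.0305  0.062 ] [ 0.5583 -0.0007  0.0724] ((543.378662109375, -15.518766403198242), 15.559975624084473)
table -0.00022159599354693087
```

View pics/w3.png

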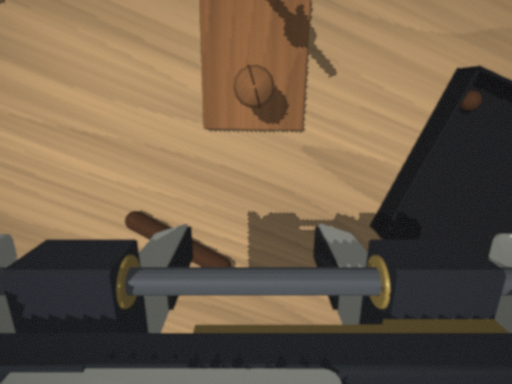

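The wrist view shows the walnut upright in the cup at pixel (254,86). Its centre is (0.5434, −0.0156) and its top is at 0.072, so it is seated. Next I'll go to the lens.

jog_arm(
  plan=[
    [0.5, 1.5, -3.5, 0, 0, 0, 0],
    [0.5, 1.8, -4, 0, 0, 0, 0],
    [0.5, 1.8, -4, 0, 0, 0, 0],
    [0.5, 1.8, -4, 0, 0, 0, 0],
    [0.5, 1.8, -4, 0, 0, 0, 0],
    [0.5, 1.8, -4, 0, 0, 0, 0],
    [0.5, 1.8, -4, 0, 0, 0, 0],
    [0.5, 1.8, -4, 0, 0, 0, 0],
  ],
)

```text
time: 9.7
tool_pos: [0.4831, 0.3037, 0.3405]
tcp_rot: [-3.084, -0.595, -0.001]
force: [1.0, 0.8, -0.5]
opening: 0.0686
grip_force: 0.0
```

jog_arm(
  plan=[
    [0.5, -1, 0, 0, 0, 0, 0.135],
    [0.5, -1, 0, 0, 0, 0, 0.135],
    [0.5, -1, 0, 0, 0, 0, 0.135],
    [0.5, -1, 0, 0, 0, 0, 0.135],
    [0.5, 0, 0, 0, 0, 0, 0.135],
    [0.5, 0, 0, 0, 0, 0, 0.135],
    [0.5, 0, 0, 0, 0, 0, 0],
    [0.5, 0, 0, 0, 0, 0, 0],
  ],
)

```text
time: 10.5
tool_pos: [0.4421, 0.2962, 0.3361]
tcp_rot: [3.091, -0.507, -0.01]
force: [-1.1, 0.3, -0.9]
opening: 0.0686
grip_force: 0.0
```

```bash
python3 w.py w4; python3 - <<'E'
from h import *
d=np.load('w4.npz');W=d['w'].reshape(-1,3);C=d['i'].reshape(-1,3).astype(int)
F=np.isfinite(W[:,0])
P=W[F&(np.hypot(W[:,0]-.557,W[:,1]-.275)<.045)&(W[:,2]>.048)&(W[:,2]<.065)]
print(len(P),P.min(0).round(4),P.max(0).round(4),cv2.minEnclosingCircle((P[:,:2]*1000).astype(np.float32)))
H=W[F&(W[:,2]>.05)&(W[:,2]<.07)&(np.hypot(W[:,0]-.486,W[:,1]-.306)<.035)]
if len(H):
    c=H[:,:2].mean(0);v=np.linalg.svd(H[:,:2]-c,full_matrices=False)[2][0];v*=np.sign(v[0])
    o=(H[:,:2]-c)@np.array([-v[1],v[0]]);print(len(H),c,v,np.arctan2(v[1],v[0]),'width',np.ptp(o),'z',np.percentile(H[:,2],[5,50,95]))
E
```

```text
shift cm [27.47 51.26 15.55] wz -0.707 yaw -0.326 tilt [-0.006  0.01  -1.   ] t 10.55 pos [0.4422 0.2957 0.336 ]
3342 [0.514  0.2425 0.048 ] [0.5895 0.3079 0.0554] ((551.0850830078125, 277.3436584472656), 38.65943145751953)
1322 [0.48719482 0.30570278] [ 0.91715243 -0.3985366 ] -0.4099207011878218 width 0.01414315415977854 z [0.05131626 0.05343268 0.05467358]
```

View pics/w4.png

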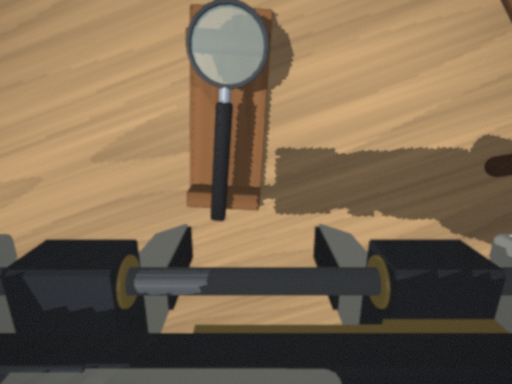

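The wrist view shows the lens glass centred at (227,43) and the handle running down to (219,215). I get the lens centre at (0.5565, 0.275), yaw −0.412, and the handle 14 mm wide with its top at 0.054, all as specified.

```bash
python3 -c "
from h import *
go(.4850,.3064,.047,-.412)"
```

```text
shift cm [ 3.78 -2.51 12.95] wz 0.086 yaw -0.326 tilt [-0.006  0.01  -1.   ] t 10.55 pos [0.4422 0.2957 0.336 ]
```

jog_arm(
  plan=[
    [0.3, 0, 0, 0, 0, 0, 0.086],
    [0.3, 2, -1.1, 0, 0, 0, 0],
    [0.3, 2, -1.1, 0, 0, 0, 0],
    [0.3, 0, 0, 3, 0, 0, 0],
    [0.3, 0, 0, 3, 0, 0, 0],
    [0.3, 0, 0, 1, 0, 0, 0],
    [0.3, 0, 0, 0, 0, 0, 0],
    [0.3, 0, 0, 0, 0, 0, 0],
  ],
)

```text
time: 11.35
tool_pos: [0.4887, 0.2968, 0.266]
tcp_rot: [3.065, -0.649, -0.011]
force: [0.4, 0.5, -0.3]
opening: 0.0595
grip_force: 0.0
```

```bash
python3 -c "
from h import *
go(.4850,.3064,.047,-.412)"
```

```text
shift cm [-0.7  -0.79  6.  ] wz -0.005 yaw -0.417 tilt [-0.005  0.01  -1.   ] t 11.35 pos [0.4887 0.2968 0.266 ]
```

jog_arm(
  plan=[
    [0.3, -0.7, -0.8, 0, 0.01, 0.005, 0],
    [0.3, 0, 0, 2, 0, 0, 0],
    [0.3, 0, 0, 2, 0, 0, 0],
    [0.3, 0, 0, 0, 0, 0, 0],
    [0.3, 0, 0, 0, 0, 0, 0],
  ],
)

```text
time: 11.85
tool_pos: [0.4848, 0.308, 0.2263]
tcp_rot: [3.074, -0.648, 0.001]
force: [0.0, 0.8, 0.5]
opening: 0.0602
grip_force: 0.0
```

```bash
python3 -c "
from h import *
go(.4850,.3064,.047,-.412)"
```

```text
shift cm [0.09 0.14 2.03] wz -0.003 yaw -0.415 tilt [ 0.001  0.    -1.   ] t 11.85 pos [0.4848 0.308  0.2263]
```

jog_arm(
  plan=[
    [0.3, 0.05, 0.15, 1, 0, 0, 0],
    [0.3, 0, 0, 0.7, 0, 0, 0],
    [0.3, 0, 0, 0.3, 0, 0, 0],
    [0.3, 0, 0, 0, 0, 0, 0],
    [0.3, 0, 0, 0, 0, 0, 0],
  ],
)

```text
time: 12.35
tool_pos: [0.4847, 0.3055, 0.2054]
tcp_rot: [3.072, -0.649, 0.0]
force: [-0.1, 0.4, 0.5]
opening: 0.0592
grip_force: 0.0
```

jog_arm(
  plan=[
    [0, 0, 0, 0, 0, 0, 0],
    [-0.4, 0, 0, 0, 0, 0, 0],
    [-0.8, 0, 0, 0, 0, 0, 0],
    [-1, 0, 0, 0, 0, 0, 0],
    [-1, 0, 0, 0, 0, 0, 0],
    [-1, 0, 0, 0, 0, 0, 0],
    [-1, 0, 0, 0, 0, 0, 0],
    [-1, 0, 0, 0, 0, 0, 0],
  ],
  newtons=55,
)

```text
time: 13.15
tool_pos: [0.4847, 0.3056, 0.2054]
tcp_rot: [3.072, -0.649, 0.001]
force: [0.4, -0.4, 1.1]
opening: 0.0137
grip_force: 55.0
```

jog_arm(
  plan=[
    [-1, 0, 0, -0.5, 0, 0, 0],
    [-1, 0, 0, -1, 0, 0, 0],
    [-1, 0, 0, -2, 0, 0, 0],
    [-1, 0, 0, -2.5, 0, 0, 0],
    [-1, 0, 0, -2, 0, 0, 0],
    [-1, 0, 0, -1, 0, 0, 0],
    [-1, 0, 0, 0, 0, 0, 0],
    [-1, 0, 0, 0, 0, 0, 0],
  ],
)

```text
time: 13.95
tool_pos: [0.4843, 0.3055, 0.2951]
tcp_rot: [3.072, -0.649, -0.0]
force: [0.0, 0.2, -0.7]
opening: 0.0135
grip_force: 55.0
```

```bash
cat > lens.py <<'E'
from h import *
import sys
go(.4716,.0148,.123,-.415)
st=ctrl.read_state();R=cv2.Rodrigues(np.array(st['tcp_rot'],float))[0];g=st['tool_pos']+.159*R[:,2]
e=g+R[:,0]*.078
s=snap('wrist',sys.argv[1]);W=world(s).reshape(-1,3);F=np.isfinite(W[:,0])
P=W[F&(np.hypot(W[:,0]-e[0],W[:,1]-e[1])<.036)&(W[:,2]>e[2]-.02)&(W[:,2]<e[2]+.02)]
T=(P-g)@R  # tool coords
print('expected centre',e.round(4),'seen',len(P),cv2.minEnclosingCircle((P[:,:2]*1000).astype(np.float32)),'lo',P.min(0).round(4),'hi',P.max(0).round(4))
A=np.c_[P[:,:2]-P[:,:2].mean(0),np.ones(len(P))]
c,*_=np.linalg.lstsq(A,P[:,2],rcond=None);r=P[:,2]-A@c;m=abs(r)<.003
c,*_=np.linalg.lstsq(A[m],P[m,2],rcond=None);print('top-plane slope',c.round(4),'tool x range',T[:,0].min().round(4),T[:,0].max().round(4),'y',T[:,1].min().round(4),T[:,1].max().round(4))
E
python3 lens.py w5
```

```text
shift cm [10.59 27.1   1.36] wz -0.001 yaw -0.416 tilt [ 0.     0.002 -1.   ] t 13.95 pos [0.4843 0.3055 0.2951]
expected centre [0.5556 0.2737 0.1361] seen 20145 ((553.997802734375, 273.6806640625), 34.58926010131836) lo [0.521  0.2405 0.1345] hi [0.5884 0.3062 0.1437]
top-plane slope [0.002  0.     0.1378] tool x range 0.042 0.1111 y -0.0324 0.0333
```

View pics/w5.png

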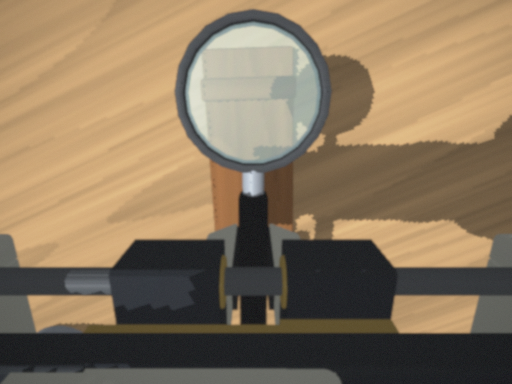

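The wrist view shows the lens held by its handle and level (slope below 0.003). The glass is at (253,92), 78 mm ahead of the grasp point, as expected. Next I'll carry it over the walnut.

jog_arm(
  plan=[
    [-1, 0.6, 1.5, 0, 0, 0, 0],
    [-1, 1.2, 3, 0, 0, 0, 0],
    [-1, 1.4, 3.7, 0, 0, 0, 0],
    [-1, 1.5, 3.8, 0, 0, 0, 0],
    [-1, 1.5, 3.8, 0, 0, 0, 0],
    [-1, 1.5, 3.7, 0, 0, 0, 0],
    [-1, 1.2, 3, 0, 0, 0, 0],
    [-1, 0.8, 2, 0, 0, 0, 0],
  ],
)

```text
time: 14.8
tool_pos: [0.473, 0.0382, 0.295]
tcp_rot: [3.069, -0.655, -0.002]
force: [0.8, 1.4, 0.0]
opening: 0.0131
grip_force: 55.0
```

jog_arm(
  plan=[
    [-1, 0.6, 1.4, 0, 0, 0, 0],
    [-1, 0.3, 0.8, 0, 0, 0, 0],
    [-1, 0, 0, 0.6, 0, 0, 0],
    [-1, 0, 0, 0.4, 0, 0, 0],
    [-1, 0, 0, 0, 0, 0, 0],
    [-1, 0, 0, 0, 0, 0, 0],
    [-1, 0, 0, 0, 0, 0, 0],
  ],
)

```text
time: 15.5
tool_pos: [0.4737, 0.0193, 0.2858]
tcp_rot: [3.073, -0.647, 0.0]
force: [-0.5, 0.6, -0.6]
opening: 0.0136
grip_force: 55.0
```

```bash
python3 lens.py w6; python3 - <<'E'
from h import *
go(.4722,.0164,.123,-.415)
for n in ('side','top','wrist'):
    s=snap(n,'f_'+n);W=world(s).reshape(-1,3);F=np.isfinite(W[:,0])
    d=np.hypot(W[:,0]-.627,W[:,1]-.0175)
    Q=W[F&(d<.0135)&(d>.007)&(W[:,2]>.1)&(W[:,2]<.15)]
    if len(Q): print(n,'collar',len(Q),np.percentile(Q[:,2],[2,10,50,90,98]).round(4))
    d=np.hypot(W[:,0]-.5434,W[:,1]+.0156)
    Q=W[F&(d<.05)&(W[:,2]>.1)&(W[:,2]<.16)];T=W[F&(W[:,2]>.2)&(np.hypot(W[:,0]-.627,W[:,1]-.0175)<.01)]
    if len(Q): print(n,'lens',len(Q),Q.min(0).round(3),Q.max(0).round(3),np.median(Q[:,2]),'post top',T[:,2].max() if len(T) else 0)
s=cv2.imread('pics/f_side.png')[130:230,210:330];t=cv2.imread('pics/f_wrist.png')
cv2.imwrite('pics/c6.png',np.hstack([cv2.resize(s,(400,333),interpolation=cv2.INTER_CUBIC),cv2.resize(t,(400,333))]))
E
```

```text
shift cm [-0.01  0.49  0.38] wz -0.0 yaw -0.415 tilt [ 0.001  0.001 -1.   ] t 15.5 pos [0.4737 0.0193 0.2858]
expected centre [ 0.5451 -0.0124  0.1268] seen 20149 ((543.559814453125, -12.207266807556152), 34.546234130859375) lo [ 0.5104 -0.0457  0.1253] hi [0.5779 0.02   0.1343]
top-plane slope [0.0011 0.0002 0.1285] tool x range 0.042 0.111 y -0.0324 0.033
shift cm [-0.03  0.31  0.39] wz -0.0 yaw -0.415 tilt [ 0.001  0.001 -1.   ] t 15.55 pos [0.4737 0.0191 0.2858]
side collar 29 [0.1168 0.1196 0.1256 0.1276 0.1299]
side lens 16 [ 0.547 -0.007  0.12 ] [0.576 0.02  0.134] 0.1262218231203886 post top 0.21109914361077894
top collar 27 [0.1205 0.1216 0.1257 0.1294 0.1305]
wrist lens 21003 [ 0.497 -0.046  0.123] [0.578 0.019 0.136] 0.12851873834877045 post top 0
```

View pics/c6.png

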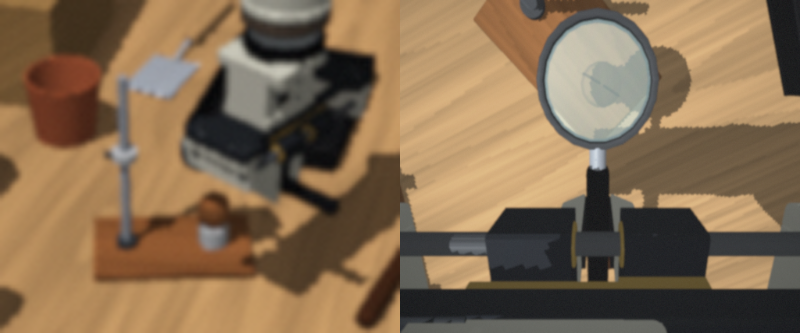

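The side crop shows the walnut in the cup at (212,225) and the collar at (122,153). In the wrist crop the glass is over the walnut, which is about 3 mm off centre.

```bash
python3 - <<'E'
from h import *
W=np.load('w2.npz')['w'].reshape(-1,3)
d=np.hypot(W[:,0]-.6305,W[:,1]-.016)
Q=W[np.isfinite(d)&(d<.018)&(W[:,2]>.11)&(W[:,2]<.1305)];print(len(Q),np.percentile(Q[:,2],[1,5,25,50,75,95]).round(4))
T=W[np.isfinite(d)&(W[:,2]>.205)&(d<.015)];print(np.histogram(T[:,2],np.arange(.205,.213,.0005)))
E
```

```text
1412 [0.1193 0.1233 0.1259 0.1267 0.1272 0.1281]
(array([18, 17, 18,  7,  6, 20, 18, 36, 50, 49, 39, 21,  0,  1,  0,  0]), array([0.205 , 0.2055, 0.206 , 0.2065, 0.207 , 0.2075, 0.208 , 0.2085,
       0.209 , 0.2095, 0.21  , 0.2105, 0.211 , 0.2115, 0.212 , 0.2125,
       0.213 ]))
```

jog_arm(
  plan=[
    [-1, 0, 0.2, 0.2, 0, 0, 0],
    [-1, 0, 0.15, 0.2, 0, 0, 0],
    [-1, 0, 0, 0, 0, 0, 0],
    [-1, 0, 0, 0, 0, 0, 0],
    [-1, 0, 0, 0, 0, 0, 0],
    [-1, 0, 0, 0, 0, 0, 0],
    [-1, 0, 0, 0, 0, 0, 0],
    [-1, 0, 0, 0, 0, 0, 0],
  ],
)

```text
time: 16.5
tool_pos: [0.4722, 0.0154, 0.2819]
tcp_rot: [3.072, -0.649, 0.001]
force: [-0.3, 0.4, -1.0]
opening: 0.0131
grip_force: 55.0
```

```bash
python3 lens.py w7; python3 -c "
from h import *
go(.4722,.0164,.122,-.415);s=ctrl.read_state();print(abs(s['qvel']).max(),s['force'],s['grip_force'])"
```

```text
shift cm [-0.04  0.08 -0.01] wz -0.001 yaw -0.416 tilt [ 0.001  0.001 -1.   ] t 16.5 pos [0.4722 0.0154 0.2819]
expected centre [ 0.5436 -0.0164  0.1229] seen 20153 ((542.2455444335938, -15.951944351196289), 34.53419494628906) lo [ 0.5091 -0.0494  0.1212] hi [0.5762 0.016  0.1307]
top-plane slope [ 0.0019 -0.0006  0.1246] tool x range 0.0421 0.1111 y -0.0323 0.033
shift cm [-0.04 -0.09  0.09] wz -0.001 yaw -0.416 tilt [ 0.001  0.001 -1.   ] t 16.55 pos [0.4722 0.0154 0.2819]
0.0012269535725770472 [-0.59085105 -0.52006111 -0.5936455 ] 54.99859571456909
```

The lens centre is (0.5433, −0.0167) against the walnut at (0.5434, −0.0156). Its height is 0.1225 against the collar at about 0.122, and it is level and still, so I'll hand in.

```bash
python3 -c "
from h import *
print(ctrl.hand_in())"
```

```text
the job is handed in; nothing more can be done
None
```

I handed the job in at 16.6 s: the walnut was standing in the cup, and the lens was held level and still about 1 mm off the walnut's centre and within about 1 mm of the collar's height by my measurements; the hand-in gave no verdict.

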